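# Calibrate the parcel length gauge

### The job

Calibrate the parcel gauge: with its slide fully home, press and release the white key and then the green key on the key panel, and leave the red key alone. Then pull the gauge's black handle out against its spring until its white pointer stands level with the yellow marker, and keep it there: finish while still holding the handle at the marker with the fingers, because it springs back when let go. Do not disturb the tin, the carton or the tape roll.

Things in the scene. Friction and masses are not known exactly. Their poses are not given: they have to be found in the camera images.
- gauge: Parcel gauge fixed to the bench: base plate 350 x 135 x 12 mm (local x -175..175, y -50..85), blue spring housing 110 x 90 mm, top 68 mm above the bench, face at local x -63; low blue end stop at local x 154..168, 34 mm high. Origin on the bench under the rail's centre line. Local +x is the pull direction, away from the housing: roughly -y of the bench, turned up to 0.4 rad.
- slide (a joint): How far the slide is drawn out of the housing, m: 0 = fully home, where it starts, 0.13 = end of travel. A spring always pulls it home: about 4 N at home, growing by 0.5 N per 10 mm, plus 0.3 N friction.
- handle (a point): Centre of the black upright handle on the slide: 24 mm along the pull, 30 mm across, 54 mm tall (top 83 mm above the bench, this point 56 mm). At home its back is 46 mm from the housing. It stands on a steel carriage 46 x 44 mm, top 29 mm above the bench. Same axes as the gauge; moves with the slide.
- pointer (a point): Tip of the white pointer bar, 4 mm wide, that sticks out sideways (gauge +y) from the carriage, 54 mm from the handle's centre and 24 mm above the bench. At the same local x as the handle's centre; moves with the slide.
- marker_top (a point): Centre of the top of the yellow marker block, 10 mm along the pull x 16 across x 20 tall, fixed on the base plate beside the black scale just beyond the pointer's tip (64 mm to gauge +y of the rail), top 32 mm above the bench. Same axes as the gauge. Somewhere else along the scale each time: 50 to 105 mm in the pull direction from the pointer's home place.
- key_white_top (a point): Centre of the top of the white key: round, 30 mm diameter, in an aluminium collar of 46 mm diameter; top 42 mm above the bench, 10 mm above the collar. Three keys, 60 mm apart, stand in a row, in any order, on a fixed panel 100 x 200 x 20 mm that is turned up to 0.3 rad from lying along y.
- key_green_top (a point): Centre of the top of the green key, like the white one.
- key_red_top (a point): Centre of the top of the red key, like the white one. Not to be pressed.
- key_white (a joint): How far the white key is down, m: 0 = up, 0.006 = fully down (5 N; it begins to move at 1.5 N). Counts as pressed at 0.004. Springs back.
- key_green (a joint): The same for the green key.
- key_red (a joint): The same for the red key, which must stay up.
- tin_mid (a point): Middle of a loose red tin with a brass lid, 84 mm diameter, 101 mm tall, standing on the bench.
- carton_mid (a point): Middle of a loose carton with a green lid, 80 x 120 x 73 mm, on the bench beyond the gauge.
- tape_mid (a point): Middle of a loose orange roll core, 96 mm diameter, 48 mm tall, standing flat on the bench.

How it is judged (in metres and radians):
On the way, in this order (a step that is already met when the one before it is completed fails the run):
1. the white key is pressed on its own, with the slide home (value of joint key_white above 0.004 m and value of joint key_green below 0.002 m and value of joint slide below 0.008 m), for 0.05 s.
2. then the green key is pressed on its own, with the slide still home (value of joint key_green above 0.004 m and value of joint key_white below 0.002 m and value of joint slide below 0.008 m), for 0.05 s.
3. then the slide is drawn out until the pointer is level with the yellow marker (x of pointer in the frame of marker_top between -0.005 and 0.005 m), for 0.2 s.
At the end, for the whole second after the job is handed in: The pointer stays within the 10 mm width of the yellow marker (5 mm either way from its middle), held there by the fingers on the slide (more than 2 N), and all keys are up again (all of step 3 and contact force between the fingers and slide above 2 N and value of joint each of key_white, key_green, key_red below 0.002 m); the arm keeps its last pose, push and grip.
It fails at once if the red key is pressed (value of joint key_red above 0.003 m).
It fails at once if the tin, carton or tape roll is disturbed (moved more than 20 mm) (distance of any of tin_mid, carton_mid, tape_mid from where it was at the start of the episode above 0.02 m).
It also fails if it takes over 50 s, if anything falls off the work surface, if the arm or the gripper's body presses on something with over 40 N, if the wrist force passes 120 N, or if a joint passes its speed limit or range.

### The arm

A 6-joint arm with a two-finger parallel gripper is mounted at the origin on the work surface. World frame = base frame: x ahead of the robot, y to its left, z up, the work surface at z = 0. Lengths are in mm, angles in rad, forces in N, time in s.
With the tool pointing down it reaches from about 350 to 775 mm from the base axis. Payload 7.3 kg.
Tool frame: the origin (TCP) lies midway between the tips of the shut fingers; the grasp point (between the pads) lies 19 mm behind it; z points along the fingers, y is the line along which they close (so a half turn about z gives the same grasp; the last joint's range is limited). The gripper opens to 92 mm and grips with 3 to 60 N. Pads are 19 mm wide; open, the fingers measure 130 mm over their backs; the gripper's body (75 mm by 190 mm) begins 47 mm behind the grasp point.
Start: joints at [-1.335, 0.342, 1.524, -0, 1.275, -0.146], TCP at [195.634, -487.209, 226.741] pointing down, gripper open.
Joint ranges: [-2.53, 2.53], [-0.77, 2.02], [0.04, 2.7], [-1, 4.14], [0.28, 2.66], [-3.11, 3.11]. Speed limits (rad/s): [2.57, 2.57, 3.14, 3.14, 3.14, 3.14].

### API

Orientations are given as a rotation vector (axis times angle).
In Python, from plant import robot gives the robot as it stands. The module is installed in compiled form; this text tells all that it offers.
- The arm moves only by the tool apply_moves, never from a script. Its argument "plan" is text: rows parted by semicolons, each of 5 numbers parted by spaces: the finger opening in m, from 0 to 0.0918, then the shift along the tool's x, y, z in m, then the turn about the tool's z in rad. In form: grip x y z roll; .... A call has 1 to 12 rows; each row shifts and turns the commanded pose from where the row before left it, along the tool's axes as they then stand; what a row does not reach is not made up. A row lasts 1/10 s, in which the tool goes at most 50 mm and 8.59 degrees, less where a joint would pass 70% of its speed; a pose out of reach is approached as far as the arm can. A call is refused whole if a number of a shift passes 0.05 or a number of a turn 0.15, either way. A call with a gripper value outside its range is refused whole. The fingers move at their own pace and stop on an object; "grip_force" is the grip in N (left out, the last holds). Time passes only in rows, so rows that do not move let the fingers close. It gives the time, the measured TCP pose, the force, the opening and the grip force at its end, in the units of the state.
- robot.sense(): the state, without advancing time (a new reading comes with each control period).
- robot.snapshot(name): name is "side" or "top"; returns a dict with "color" (400x640x3 uint8, red, green, blue), "intrinsics" (3x3 intrinsics, pixels), "R" (3x3) and "t" (3): a world point X has camera coordinates R X + t. Camera axes: x right, y down, z forward; pixel columns grow to the right and rows downward; lengths in mm; the calibration is good to about 2 mm. A picture is of the moment at which its call begins. There is no depth.
- robot.close_job(): hands the job in; it is judged then, once.
The state is a dict: "t": time; "joints": joint angles; "qd": joint speeds; "joint_torque": joint torques, N m; "ee_pos": TCP position; "orientation": TCP orientation; "wrist_force": force on the tool from outside, world axes, zero at the start; "moment": the same for the moment, N m; "gripper_width": opening from 0.0 (shut) to 1.0 (fully open); "gripper_force": force on a finger pad.
Only numpy, scipy, OpenCV 4.12 (cv2) and the standard library are available. Lean on these libraries where they do the work, as an engineer would, in place of code of your own. Each camera call takes 0.05 s, during which the arm holds its last target. There are 200 camera calls.

## Working session

There is one attempt and no reset: what is moved stays moved. The work goes in short steps, Python scripts to look and compute and a tool call to move; the robot and the scene stay as the last step left them, time stands still between calls to the robot, and variables do not carry over. Pictures are saved under pics/ and viewed, at most 10 in all, crops included, and the job is handed in when it is done.

Besides the shell and the picture viewer there is one more tool, called after ">>>" as name(argument=value, ...), one argument or row to a line, values as JSON. apply_moves: Moves the arm, as the interface text tells. Its arguments: {"type":"object","properties":{"plan":{"type":"string"},"grip_force":{"type":"number"}},"required":["plan"]}

```bash
mkdir -p pics
cat > h.py <<'E'
import numpy as np, cv2, pickle
from plant import robot
def snap(n,f):
    s=robot.snapshot(n); cv2.imwrite(f'pics/{f}.png',s['color'][:,:,::-1]); pickle.dump(s,open(f'pics/{f}.pkl','wb')); return s
def load(f): return pickle.load(open(f'pics/{f}.pkl','rb'))
def ray(s,u,v):
    d=s['R'].T@np.linalg.solve(s['intrinsics'],[u,v,1.]); return -s['R'].T@s['t'],d
def plane(s,u,v,z):
    o,d=ray(s,u,v); return o+d*(z-o[2])/d[2]
def proj(s,X):
    p=s['intrinsics']@(s['R']@np.array(X,float)+s['t']); return p[:2]/p[2]
E
python3 - <<'E'
from h import *
a=snap('top','t0');b=snap('side','s0')
for s in (a,b): print((-s['R'].T@s['t']).round(),s['R'][2].round(2))
st=robot.sense();print({k:np.round(v,3) for k,v in st.items()})
E
```

```text
[ 481.  -32. 1623.] [ 0.08 -0.01 -1.  ]
[ 38. 678. 991.] [ 0.45 -0.55 -0.7 ]
{'t': np.float64(0.1), 'joints': array([-1.335,  0.343,  1.525, -0.   ,  1.275, -0.146]), 'qd': array([-0.001,  0.   , -0.002, -0.001, -0.001, -0.002]), 'joint_torque': array([ 2.0000e-03, -4.3200e+01, -2.4469e+01,  7.2000e-02,  5.3000e-02,
       -0.0000e+00]), 'ee_pos': array([ 195.534, -486.843,  226.117]), 'orientation': array([-3.083, -0.596,  0.   ]), 'wrist_force': array([-0.069,  0.478, -0.245]), 'moment': array([0.035, 0.014, 0.016]), 'gripper_force': np.float64(0.0), 'gripper_width': np.float64(1.0)}
```

View pics/t0.png

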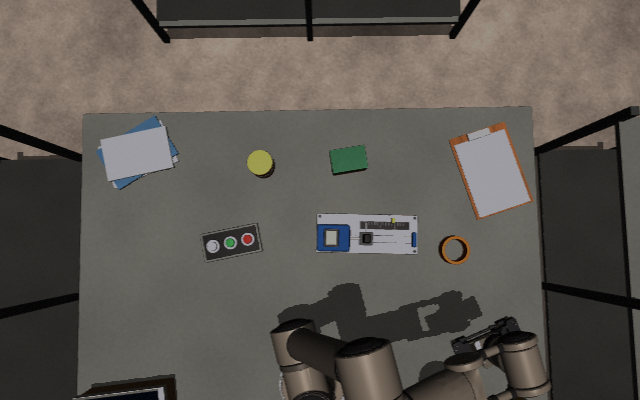

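View pics/s0.png

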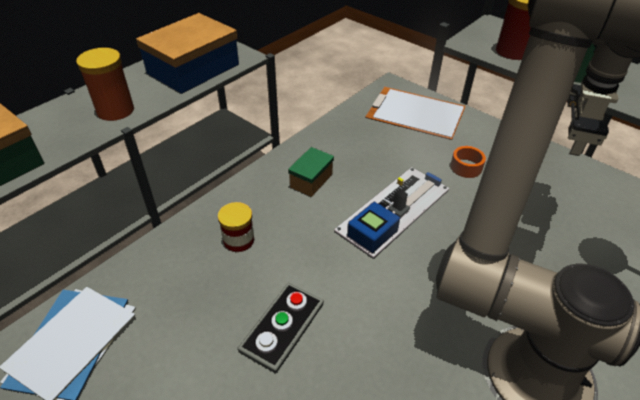

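Run:
```python
from h import *
def blob(s,lo,hi,box,up=1):
    u0,u1,v0,v1=box; hsv=cv2.cvtColor(np.ascontiguousarray(s['color'][v0:v1,u0:u1]),cv2.COLOR_RGB2HSV)
    m=cv2.inRange(hsv,lo,hi); n,l,st,c=cv2.connectedComponentsWithStats(m)
    if n<2: return None
    i=1+np.argmax(st[1:,4]); return c[i]+[u0,v0],st[i].tolist()
def tri(a,p,b,q):
    o1,d1=ray(a,*p);o2,d2=ray(b,*q);d1/=np.linalg.norm(d1);d2/=np.linalg.norm(d2)
    k=np.linalg.lstsq(np.c_[d1,-d2],o2-o1,rcond=None)[0]; A=o1+k[0]*d1;B=o2+k[1]*d2
    return (A+B)/2,np.linalg.norm(A-B)
t,s=load('t0'),load('s0')
for n,lo,hi,bt,bs,z in [('green',(50,120,60),(75,255,255),(200,265,220,265),(235,330,280,370),42),
  ('red',(0,120,80),(8,255,255),(200,265,220,265),(235,330,280,370),42),
  ('marker',(22,120,90),(34,255,255),(355,420,210,235),(370,430,165,200),32)]:
    p,q=blob(t,lo,hi,bt),blob(s,lo,hi,bs); print(n,p,q)
    if p and q: print(plane(t,*p[0],z).round(1),plane(s,*q[0],z).round(1),[np.round(x,1) for x in tri(t,p[0],s,q[0])])
# white key in both
for f,sm,bx in(('t',t,(200,222,230,262)),('s',s,(250,278,325,358))):
    p=blob(sm,(0,0,170),(180,40,255),bx); print('white',f,p, plane(sm,*p[0],42).round(1))
# base plate rect in top
p=cv2.inRange(cv2.cvtColor(t['color'],cv2.COLOR_RGB2HSV),(0,0,150),(180,60,255)); 
b=cv2.inRange(cv2.cvtColor(t['color'],cv2.COLOR_RGB2HSV),(100,120,40),(125,255,255))
m=np.zeros_like(p); m[205:262,305:425]=(p|b)[205:262,305:425]
c=cv2.minAreaRect(cv2.findNonZero(m)); pts=np.array([plane(t,*q,12) for q in cv2.boxPoints(c)]).round(1); print(pts[:,:2].tolist(),[np.linalg.norm(pts[i]-pts[i-1]).round(1) for i in range(4)])
im=t['color'][205:265,305:425,::-1]; im2=s['color'][160:260,330:455,::-1]
im=cv2.resize(im,None,fx=6,fy=6,interpolation=3);im2=cv2.resize(im2,(300,240),interpolation=3)
cv2.imwrite('pics/c0.png',np.vstack([im,np.pad(im2,((0,0),(0,420),(0,0)))])[:600])
```

```text
green (array([229.61538462, 242.46153846]), [26, 19, 8, 8, 52]) (array([281.49152542, 317.8559322 ]), [41, 32, 12, 12, 118])
[483.3 272.4  42. ] [481.7 273.7  42. ] [array([483.1, 272.7,  39.4]), np.float64(0.5)]
red (array([246.96363636, 238.65454545]), [43, 15, 9, 9, 55]) (array([296.00826446, 297.8677686 ]), [55, 11, 13, 14, 121])
[495.  213.7  42. ] [493.  214.8  42. ] [array([494.6, 213.8,  39.5]), np.float64(1.0)]
marker (array([392.63636364, 220.18181818]), [37, 8, 3, 5, 11]) (array([399.94117647, 179.35294118]), [28, 12, 5, 5, 17])
[ 548.1 -283.7   32. ] [ 547.  -282.8   32. ] [array([ 547.9, -284.1,   30.6]), np.float64(0.6)]Traceback (most recent call last):
  File "<stdin>", line 19, in <module>
TypeError: 'NoneType' object is not subscriptable
```

Run:
```python
from h import *
t,s=load('t0'),load('s0')
h=cv2.cvtColor(t['color'],cv2.COLOR_RGB2HSV)
p=cv2.inRange(h,(0,0,130),(180,70,255)); b=cv2.inRange(h,(100,100,40),(125,255,255))
for nm,mm,z in(('plate',p|b,12),('blue',b,68)):
    m=np.zeros_like(p); m[205:262,305:425 if nm=='plate' else 360]=mm[205:262,305:425 if nm=='plate' else 360]
    c=cv2.minAreaRect(cv2.findNonZero(m)); pts=np.array([plane(t,*q,z) for q in cv2.boxPoints(c)]).round(1); print(nm,c,pts[:,:2].tolist(),[np.linalg.norm(pts[i]-pts[i-1]).round(1) for i in range(4)])
im=t['color'][205:265,305:425,::-1]; im2=s['color'][160:260,330:455,::-1]
im=cv2.resize(im,None,fx=6,fy=6,interpolation=3);im2=cv2.resize(im2,(300,240),interpolation=3)
cv2.imwrite('pics/c0.png',np.vstack([im,np.pad(im2,((0,0),(0,420),(0,0)))])[:600])
```

```text
plate ((366.3953857421875, 233.31292724609375), (100.04158020019531, 38.2083625793457), 1.2453643083572388) [[446.9, -18.8], [578.7, -24.2], [564.3, -371.6], [432.3, -363.9]] [np.float64(345.4), np.float64(131.9), np.float64(347.7), np.float64(132.2)]
blue ((332.94329833984375, 237.417724609375), (32.7737922668457, 26.338937759399414), 2.2906100749969482) [[452.7, -19.6], [540.2, -24.8], [533.6, -134.2], [446.1, -128.5]] [np.float64(109.1), np.float64(87.7), np.float64(109.6), np.float64(87.7)]
```

View pics/c0.png

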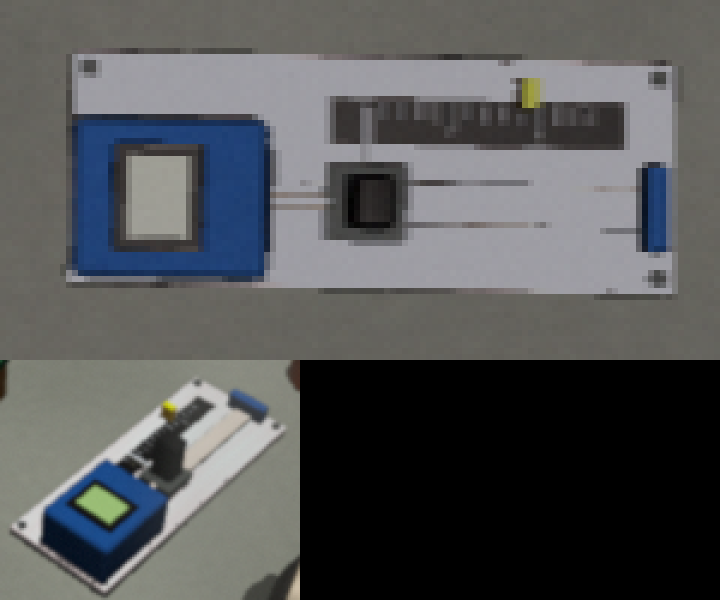

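>>> apply_moves(
  plan="0 0.03 0 0 0.141; 0 0.03 0 0 0.141; 0 0.03 0 0 0.141; 0 0.02 -0.045 0 0; 0 0.02 -0.045 0 0; 0 0.02 -0.045 0 0; 0 0.02 -0.045 0 0; 0 0.02 -0.045 0 0; 0 0.02 -0.045 0 0; 0 0.02 -0.045 0 0; 0 0.02 -0.045 0 0; 0 0.02 -0.045 0 0",
  grip_force=40,
)

```text
t: 1.3
ee_pos: [479.4, -66.6, 226.6]
orientation: [3.141, -0.065, -0.0]
wrist_force: [0.6, -0.4, 0.4]
gripper_width: 0.02
gripper_force: 0.0
```

```bash
cat >> h.py <<'E'
def togo(X):
    st=robot.sense(); R=cv2.Rodrigues(np.array(st['orientation'],float))[0]
    y=R[:,1]; print('t',st['t'],'pos',np.round(st['ee_pos'],1),'F',np.round(st['wrist_force'],1),'w',st['gripper_width'],'gf',st['gripper_force'],'z',R[:,2].round(3),'roll needed',round(float(np.cross([y[0],y[1]],[-.042,-.999]))*-1,3))
    print('tool shift mm',(R.T@(np.array(X,float)-st['ee_pos'])).round(1))
E
python3 -W ignore -c "
from h import *
togo([471.5,331.5,52])"
```

```text
t 1.3 pos [479.4 -66.6 226.6] F [ 0.6 -0.4  0.4] w 0.02033216310544877 gf 0.0 z [-0. -0. -1.] roll needed 0.001
tool shift mm [ -24.2 -397.5  174.5]
```

>>> apply_moves(
  plan="0 -0.002 -0.04 0 0; 0 -0.002 -0.04 0 0; 0 -0.002 -0.04 0.005 0; 0 -0.002 -0.04 0.01 0; 0 -0.002 -0.04 0.02 0; 0 -0.002 -0.04 0.02 0; 0 -0.003 -0.04 0.02 0; 0 -0.003 -0.04 0.02 0; 0 -0.003 -0.04 0.02 0; 0 -0.003 -0.037 0.02 0; 0 0 0 0.015 0; 0 0 0 0 0",
)

```text
t: 2.5
ee_pos: [469.3, 329.1, 73.9]
orientation: [3.138, -0.061, -0.008]
wrist_force: [0.5, -0.9, -0.8]
gripper_width: 0.003
gripper_force: 0.0
```

```bash
python3 -W ignore -c "
from h import *
togo([471.5,331.5,42])
snap('top','t1');s=snap('side','s1')
cv2.imwrite('pics/c1.png',cv2.resize(s['color'][230:380,220:360,::-1],None,fx=4,fy=4))"
```

```text
t 2.5 pos [469.3 329.1  73.9] F [ 0.5 -0.9 -0.8] w 0.0032294860961767525 gf 0.0 z [-0.005 -0.003 -1.   ] roll needed 0.003
tool shift mm [ 2.3 -2.6 31.9]
```

View pics/c1.png

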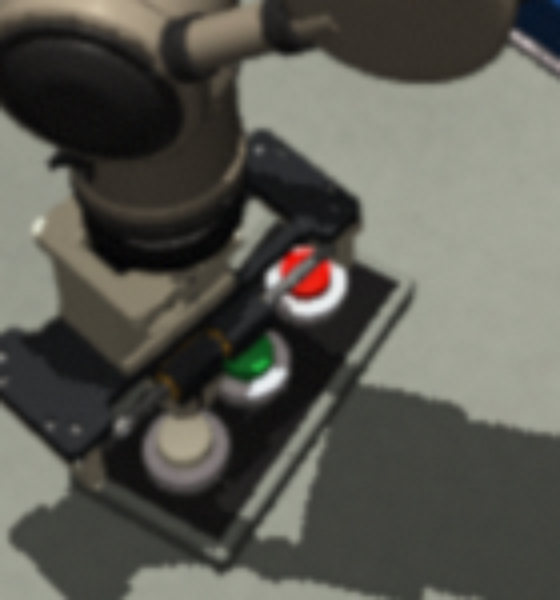

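>>> apply_moves(
  plan="0 0.002 -0.002 0.015 0; 0 0 0 0.012 0; 0 0 0 0.004 0; 0 0 0 0.004 0; 0 0 0 0.001 0; 0 0 0 0 0; 0 0 0 0 0",
)

```text
t: 3.3
ee_pos: [473.6, 330.9, 41.1]
orientation: [-3.141, 0.065, -0.001]
wrist_force: [-0.8, -1.0, 1.7]
gripper_width: 0.005
gripper_force: 1.0
```

>>> apply_moves(
  plan="0 0 0 0.002 0; 0 0 0 0.002 0; 0 0 0 0 0; 0 0 0 0 0",
)

```text
t: 3.7
ee_pos: [473.8, 331.1, 37.0]
orientation: [-3.141, 0.065, -0.001]
wrist_force: [0.3, -0.6, 5.2]
gripper_width: 0.006
gripper_force: 2.2
```

>>> apply_moves(
  plan="0 0 0 0.0015 0; 0 0 0 0 0; 0 0 0 0 0; 0 0 0 -0.015 0; 0 0 0 -0.015 0; 0 0.006 0.028 0 0; 0 0.006 0.03 0 0; 0 0 0 0 0; 0 0 0 0.014 0; 0 0 0 0.008 0; 0 0 0 0 0; 0 0 0 0 0",
)

```text
t: 4.9
ee_pos: [482.8, 272.9, 43.0]
orientation: [3.141, -0.064, -0.001]
wrist_force: [0.1, -0.4, 0.9]
gripper_width: 0.006
gripper_force: 0.0
```

>>> apply_moves(
  plan="0 0 0 0.003 0; 0 0 0 0.002 0; 0 0 0 0.0025 0; 0 0 0 0 0; 0 0 0 0 0; 0 0 0 0 0",
)

```text
t: 5.5
ee_pos: [483.3, 273.0, 36.3]
orientation: [-3.14, 0.065, -0.002]
wrist_force: [-1.8, 1.9, 5.4]
gripper_width: 0.002
gripper_force: 2.8
```

>>> apply_moves(
  plan="0 0 0 -0.03 0; 0 0 0 -0.04 0; 0.048 0.003 0.045 -0.03 0; 0.048 0.003 0.046 0 0; 0.048 0.003 0.046 0 0; 0.048 0.003 0.046 0 0; 0.048 0.003 0.046 0 0; 0.048 0.003 0.046 0 0; 0.048 0.002 0.046 0 0; 0.048 0.002 0.046 0 0; 0.048 0.002 0.046 0 0; 0.048 0.002 0.046 0 0",
)

```text
t: 6.7
ee_pos: [489.6, -185.7, 133.3]
orientation: [3.141, -0.065, -0.0]
wrist_force: [0.9, -0.6, -0.6]
gripper_width: 0.521
gripper_force: 0.0
```

>>> apply_moves(
  plan="0.048 0 0 0 0; 0.048 0 0 0 0",
)

```text
t: 6.9
ee_pos: [489.5, -184.4, 132.9]
orientation: [-3.14, 0.069, 0.001]
wrist_force: [-1.2, 0.3, -0.6]
gripper_width: 0.527
gripper_force: 0.0
```

```bash
python3 -W ignore -c "
from h import *
togo([488.2,-188.9,41])
s=snap('side','s2'); t=snap('top','t2')
h=cv2.cvtColor(s['color'],cv2.COLOR_RGB2HSV)
print(proj(s,[488.2,-188.9,83]))
cv2.imwrite('pics/c2.png',np.hstack([cv2.resize(s['color'][130:270,320:460,::-1],(400,400)),cv2.resize(t['color'][190:290,310:410,::-1],(400,400))]))"
```

```text
t 6.9 pos [ 489.5 -184.4  132.9] F [-1.2  0.3 -0.6] w 0.5274987401749799 gf 0.0 z [-0.001  0.001 -1.   ] roll needed -0.002
tool shift mm [-1.   4.6 91.9]
[400.77295348 192.86864899]
```

View pics/c2.png

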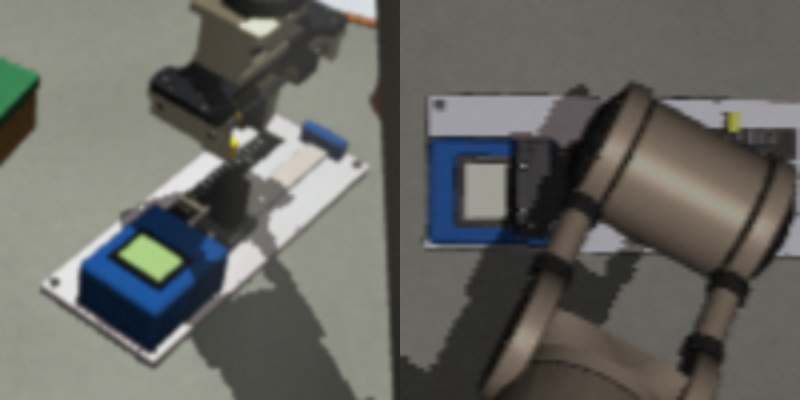

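>>> apply_moves(
  plan="0.048 -0.001 0.005 0.01 0; 0.048 0 0 0.03 0; 0.048 0 0 0.02 0; 0.048 0 0 0.015 0; 0.048 0 0 0.015 0; 0.048 0 0 0 0; 0.01 0 0 0 0; 0.01 0 0 0 0; 0.01 0 0 0 0; 0.01 0 0 0 0; 0.01 0 0 0 0",
)

```text
t: 8.1
ee_pos: [489.3, -189.7, 44.2]
orientation: [3.139, -0.065, 0.002]
wrist_force: [-0.9, -5.7, 1.7]
gripper_width: 0.258
gripper_force: 40.0
```

```bash
python3 -W ignore -c "
from h import *
togo([484.3,-281.2,43])"
```

```text
t 8.1 pos [ 489.3 -189.7   44.2] F [-0.9 -5.7  1.7] w 0.2583822358291958 gf 40.00236511230469 z [ 0.002 -0.002 -1.   ] roll needed 0.001
tool shift mm [-1.2 91.6  1.3]
```

>>> apply_moves(
  plan="0.01 0 0.015 0 0; 0.01 0 0.015 0 0; 0.01 0 0.015 0 0; 0.01 0 0.015 0 0; 0.01 0 0.015 0 0; 0.01 0 0.012 0 0; 0.01 0 0 0 0; 0.01 0 0 0 0; 0.01 0 0 0 0",
)

```text
t: 9.0
ee_pos: [485.7, -274.5, 44.2]
orientation: [-3.139, 0.065, -0.001]
wrist_force: [1.8, 8.3, 6.1]
gripper_width: 0.261
gripper_force: 40.0
```

```bash
python3 -W ignore -c "
from h import *
togo([484.3,-281.2,43])
s=snap('side','s3'); t=snap('top','t3')
print(proj(s,[547.9,-283.9,32]),proj(t,[547.9,-283.9,32]))
cv2.imwrite('pics/c3.png',np.hstack([cv2.resize(s['color'][155:225,370:440,::-1],(400,400),interpolation=3),cv2.resize(t['color'][200:260,350:410,::-1],(400,400),interpolation=3)]))"
```

```text
t 9.0 pos [ 485.7 -274.5   44.2] F [1.8 8.3 6.1] w 0.2609714971955728 gf 40.00353991985321 z [ 0.001  0.002 -1.   ] roll needed 0.001
tool shift mm [-1.1  6.8  1.1]
[399.88090648 179.01910012] [392.69108935 220.24734553]
```

View pics/c3.png

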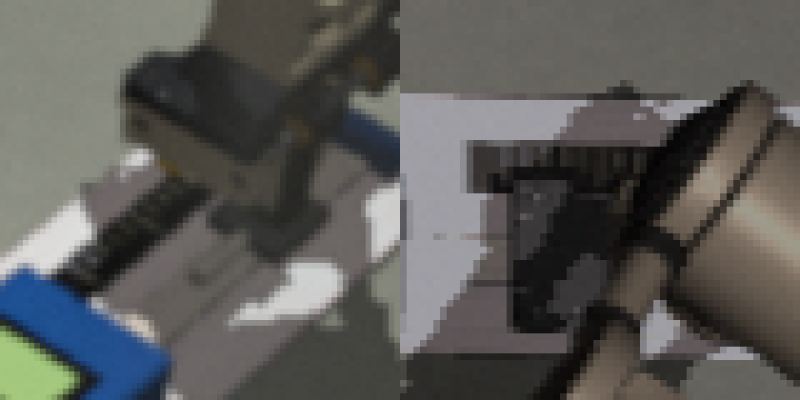

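```bash
python3 -W ignore - <<'E'
from h import *
t=load('t0');c=t['color'].astype(int)
print('pointer rows gray'); g=c.sum(2)//3
print('u',list(range(360,376)))
for v in range(220,233): print(v,g[v,360:376].tolist())
print('marker R-B'); print('u',list(range(388,399)))
for v in range(216,226): print(v,(c[v,388:399,0]-c[v,388:399,2]).tolist(), c[v,388:399,0].tolist())
hx=[488.2,-188.9];ex=np.array([-.042,-.999]);ey=np.array([.999,-.042])
print('pred tip',proj(t,[*(hx+54*ey),24]),'mid',proj(t,[*(hx+40*ey),24]))
m=np.array([547.9,-284.])
for z in(32,12): print(z,[proj(t,[*(m+a*ex+b*ey),z]).round(2).tolist() for a in(-5,5) for b in(-8,8)])
print('mm/px',plane(t,380,226,24)-plane(t,381,226,24))
E
```

```text
pointer rows gray
u [360, 361, 362, 363, 364, 365, 366, 367, 368, 369, 370, 371, 372, 373, 374, 375]
220 [160, 159, 158, 160, 160, 159, 160, 160, 160, 160, 159, 159, 161, 159, 159, 160]
221 [101, 80, 78, 95, 106, 105, 106, 87, 73, 73, 74, 72, 73, 72, 115, 132]
222 [88, 52, 51, 53, 52, 74, 66, 51, 74, 64, 50, 73, 64, 52, 88, 74]
223 [87, 49, 51, 51, 52, 102, 110, 73, 74, 62, 50, 72, 64, 51, 88, 73]
224 [88, 50, 53, 53, 50, 100, 110, 74, 72, 63, 51, 73, 63, 51, 88, 73]
225 [88, 52, 51, 52, 52, 102, 110, 74, 52, 51, 50, 51, 52, 49, 52, 49]
226 [87, 52, 53, 52, 53, 101, 111, 75, 51, 51, 52, 49, 50, 52, 51, 51]
227 [87, 52, 51, 52, 53, 101, 109, 73, 52, 52, 52, 52, 51, 50, 50, 50]
228 [92, 61, 61, 54, 50, 104, 111, 74, 52, 53, 50, 51, 49, 50, 50, 49]
229 [160, 159, 160, 160, 159, 138, 148, 158, 158, 158, 158, 159, 158, 160, 141, 132]
230 [160, 159, 160, 160, 159, 138, 148, 159, 160, 159, 160, 158, 159, 160, 161, 159]
231 [159, 159, 159, 157, 160, 138, 149, 159, 159, 160, 159, 159, 160, 159, 159, 159]
232 [67, 65, 67, 64, 63, 60, 52, 49, 48, 57, 59, 61, 98, 145, 159, 160]
marker R-B
u [388
[... 574 characters left out ...]
 [-5, -6, 1, 9, 77, 94, 68, 12, -7, -7, -6] [158, 158, 137, 76, 128, 156, 156, 157, 158, 156, 158]
222 [3, 4, 8, 19, 74, 90, 64, 23, 3, 3, 3] [70, 64, 50, 37, 128, 157, 125, 75, 51, 78, 72]
223 [1, 2, 4, 7, 12, 14, 3, 0, 5, 1, 3] [88, 73, 49, 52, 48, 48, 73, 62, 51, 86, 73]
224 [1, 2, 6, 0, 2, 3, 0, 1, 5, 0, 3] [88, 74, 52, 72, 61, 49, 72, 60, 51, 86, 71]
225 [3, 4, 4, 2, 2, 5, 0, 2, 6, 1, 3] [69, 62, 50, 67, 60, 50, 71, 65, 51, 87, 73]
pred tip [365.48807318 222.55894291] mid [365.42857956 226.6275648 ]
32 [[391.24, 222.55], [391.29, 217.88], [394.15, 222.61], [394.2, 217.95]]
12 [[390.35, 222.78], [390.4, 218.17], [393.23, 222.84], [393.28, 218.24]]
mm/px [0.06901926 3.44428354 0.        ]
```

>>> apply_moves(
  plan="0.01 0 0.004 0 0; 0.01 0 0.004 0 0; 0.01 0 0 0 0; 0.01 0 0 0 0; 0.01 0 0 0 0; 0.01 0 0 0 0",
)

```text
t: 9.7
ee_pos: [485.4, -282.2, 44.2]
orientation: [-3.139, 0.065, -0.001]
wrist_force: [0.6, 8.3, 6.6]
gripper_width: 0.26
gripper_force: 40.0
```

```bash
python3 -W ignore -c "
from h import *
togo([485.3,-282.4,44]); print(robot.close_job())"
```

```text
t 9.7 pos [ 485.4 -282.2   44.2] F [0.6 8.3 6.6] w 0.2602237745180323 gf 40.00450551509857 z [ 0.001  0.002 -1.   ] roll needed 0.001
tool shift mm [-0.1  0.2  0.2]
the job is handed in; nothing more can be done
None
```

I pressed the white key and then the green key, drew the handle out about 92.5 mm, and handed the job in at 9.7 s still gripping it. No verdict came back, and the pointer's place at the marker rests on measured distance because the gripper hid both from the cameras.

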